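Load the UV tool steriliser, lower its lid and start it

ROBOT

A 6-joint arm with a two-finger parallel gripper is mounted at the origin on a cart in front of the work surface, level with it; the furniture and walls round the work are solid. World frame = base frame: x ahead of the robot, y to its left, z up, the work surface at z = 0. Lengths are in m, angles in rad, forces in N, time in s.
With the tool pointing down it reaches from about 0.35 to 0.925 m from the base axis. Payload 6.4 kg.
Tool frame: the origin (TCP) lies between the finger pads; the fingertips stand 11 mm ahead of it and the grasp point (between the pads) lies 8 mm behind it; z points along the fingers, y is the line along which they close (so a half turn about z gives the same grasp; the last joint's range is limited). The gripper opens to 85 mm and grips with 20 to 120 N. Pads are 22 mm wide; open, the fingers measure 114 mm over their backs; the gripper's body (76 mm by 85 mm) begins 54 mm behind the grasp point. The pads swing forward as they close: fully open they stand 13 mm farther back than shut.
Start: joints at [-1.383, 0.245, 1.558, -0, 1.339, -0.174], TCP at [0.23, -0.608, 0.242] pointing down, gripper open.
Joint ranges: [-3.13, 3.13], [-1.02, 2.26], [0.13, 2.54], [-0.95, 4.09], [0.21, 2.88], [-2.74, 2.74]. Speed limits (rad/s): [2.57, 2.57, 3.14, 3.14, 3.14, 3.14].

INTERFACE

Orientations are given as a unit quaternion [w, x, y, z].
In Python, from workcell import manip gives the robot as it stands.
- The arm moves only by the shell command python3 -m creep 'ROWS' [FORCE]. ROWS is JSON, a list of rows, each a list of 7 numbers: the opening, from 0 (shut) to 1 (fully open), then the shift along the tool's x, y, z in units of 40 mm (1.0 is 40 mm), then the turn, a rotation vector about the tool's x, y, z in units of 6 degrees (1.0 is 6 degrees). In form: [[claw, dx, dy, dz, rx, ry, rz], ...]. A call has 1 to 20 rows; each row shifts and turns the commanded pose from where the row before left it, along the tool's axes as they then stand; what a row does not reach is not made up. A row lasts 1/10 s, in which the tool goes at most 50 mm and 8.59 degrees, less where a joint would pass 70% of its speed; a pose out of reach is approached as far as the arm can. A call is refused whole if a number of a shift passes 1 or a number of a turn 1, either way. A call with a gripper value outside its range is refused whole. The fingers move at their own pace and stop on an object; FORCE is the grip in N (left out, the last holds). Time passes only in rows, so rows that do not move let the fingers close. It gives the time, the measured TCP pose, the force, the opening and the grip force at its end, in the units of the state.
- manip.get_obs(): the state, without advancing time (a new reading comes with each control period).
- manip.read_camera(name): name is "side" or "top" or "wrist"; returns the picture (384x512x3 uint8, red, green, blue); there is no depth.
- manip.camera_model(name): a dict with "K" (3x3 intrinsics, pixels), "rvec" (rotation vector, rad) and "tvec" (3), from world to camera coordinates, as OpenCV has them; the wrist camera has in their place "hand_eye" (4x4, takes a point from camera to tool coordinates, whose origin is the TCP and whose axes are the flange's). Camera axes: x right, y down, z forward; pixel columns grow to the right and rows downward; lengths in m; the calibration is good to about 2 mm. The wrist camera is an equidistant fisheye: a pixel r from the principal point sees the ray r / f radians off the axis. A picture is of the moment at which its call begins: read the wrist's pose just before it. camera_model takes no time and is no camera call.
- manip.sign_off(): hands the job in; it is judged then, once.
Trained networks look in the newest picture that a camera, given by its name, has taken for a name from the list of things; names that differ only in an ending like _2 or _b are one class to them, and where a whole thing is asked for, a point or a joint stands for the part that bears it (a point fixed in the world has none). Each returns a list of dicts, best first, with "conf" (0 to 1); they miss things now and then, are a little off and sometimes report something else, mostly with a low value. They report only what shows in the picture. A call takes as long as a camera call.
- manip.silhouettes(label, camera): "region" (384x512 bool, what is visible of it).
- manip.landmark_of(label, camera): "position" ([x, y, z] in m, in the coordinates of the camera as it stood for that picture, good to about 4 mm: a listed point, or the origin of a listed thing).
The state is a dict: "time": time; "joint_pos": joint angles; "joint_vel": joint speeds; "effort": joint torques, N m; "ee_pos": TCP position; "tcp_rot": TCP orientation; "force": force on the tool from outside, world axes, zero at the start; "torque": the same for the moment, N m; "grip_width": finger opening in m; "grip_force": force on a finger pad.
Only numpy, scipy, OpenCV 4.12 (cv2) and the standard library are available. Lean on these libraries where they do the work, as an engineer would, in place of code of your own. Each camera call takes 0.05 s, during which the arm holds its last target. There are 200 camera calls.

TASK

Get the tool steriliser going: set the wire basket of tools gently down into its open chamber so that it stands flat on the chamber floor. Then lower the hinged lid until it is fully shut, without ever letting it fall - the lamps are in the lid and would break - and only when it is shut press the start button beside it right down and let go. Leave the jar, the carton and the roll of tape where they are.

Things in the scene. Friction and masses are not known exactly. Their poses are not given: they have to be found in the camera images.
- steriliser: White box, a UV tool steriliser 140 (x) x 222 (y) x 110 mm high, fixed, open chamber in its top. Origin: on the worktop, below the chamber's centre. Own axes: -x its front (towards the robot), z up. Spans own x -64..+76, y -135..+87 mm; start button on the ledge at y -135..-87. Yaw within 0.15.
- chamber_floor (a point): Centre of the chamber's floor, 36 mm above the worktop; axes as the steriliser's. The chamber is 104 (x) x 150 (y) mm and 74 mm deep, its mouth 110 mm above the worktop with a 3 mm chamfer.
- lid_hinge (a point): Middle of the lid's hinge line, fixed on the steriliser at its own (+68, 0, 112) mm; the line runs along the steriliser's y.
- lid (a joint): Lid angle, rad: 0 shut (level), 1.85 its open stop; starts leaning back past upright (1.57). White lid 130 (x) x 166 (y) x 24 mm, 0.3 kg, lower rear edge on the hinge line; shut, its top is 136 mm above the worktop. The hinge has some friction (about a third of the weight's moment): where it starts the lid stays, below about 1.2 rad it falls if let go.
- lid_handle (a point): Middle of the lid's handle: steel rod 10 mm thick, 90 mm wide, along y (the hinge line), on two arms 36 mm out from the lid's front edge in the lid's plane, free on both sides. Lid shut: 166 mm ahead (own -x) of and 12 mm above the hinge line, 34 mm before the body. Turns with the lid; opening raises it. The round rod can turn between the fingers, so the tool may keep pointing down.
- start_top (a point): Fixed point at the centre of the start button's unpressed face, 132 mm above the worktop: round black push button 30 mm across in a white housing on the ledge, at the steriliser's own (-30, -111) mm. Pushed straight down.
- start_button (a joint): Travel of the start button, m: 0 up, 0.006 fully down (spring, 5 N at full travel; it comes back up when let go).
- tool_basket: Loose steel wire basket, 0.2 to 0.35 kg, tweezers and hair clips fast in it: 92 (x) x 138 (y) mm at the rim, 42 mm up, narrowing to 80 x 126 at the bottom. Origin: centre of its underside. Own x: along its handle. Goes in either way round, long side along the chamber's long side (6 mm free each side). Standing in the chamber, its handle's top is 6 mm below the shut lid.
- basket_handle (a point): Middle of the basket's handle, 64 mm above its underside: black round grip 11 mm thick, 58 mm long, level along the basket's own x over its middle, free space on both sides.
- jar: Bystander: cream jar with black lid, 72 mm across, 86 mm high. Origin: centre of its underside.
- box: Bystander: small flat white carton, 95 x 60 x 24 mm. Origin: centre of its underside.
- tape: Bystander: roll of white tape lying flat, 68 mm across, 25 mm high. Origin: centre of its underside.

How it is judged:
On the way, in this order (a step that is already met when the one before it is completed fails the run):
1. the basket stands flat on the chamber floor (z of tool_basket in the frame of chamber_floor between -0.006 and 0.006 m and horizontal distance between tool_basket and chamber_floor below 0.014 m and angle between tool_basket's own z axis and vertical below 0.07 rad), for 0.2 s.
2. the lid is fully shut (value of joint lid below 0.035 rad), for 0.2 s.
3. the start button is pressed down with the lid shut (value of joint start_button above 0.0045 m and value of joint lid below 0.035 rad), for 0.05 s.
At the end, for the whole second after the job is handed in: The basket stands flat on the chamber floor (within 6 mm in height, 14 mm of its centre, 4 degrees of level) at rest, the lid is shut (within 2 degrees), and the start button has been pressed at least 4.5 mm down after the lid was shut and has come back up (all of step 1 and value of joint lid below 0.035 rad and value of joint start_button below 0.0015 m and linear speed of tool_basket below 0.02 m/s); the robot touches nothing.
It fails at once if the lid is let fall or slammed (it comes down faster than 1.5 rad/s) (value of joint lid above 0.1 rad and velocity of joint lid below -1.5 rad/s).
It fails at once if the start button is pressed while the lid is open (value of joint start_button above 0.003 m and value of joint lid above 0.06 rad).
It fails at once if the basket is dropped into the chamber (horizontal distance between tool_basket and chamber_floor below 0.03 m and z of tool_basket in the frame of chamber_floor below 0.06 m and linear speed of tool_basket above 0.45 m/s).
It fails at once if the jar, the carton or the roll of tape is pushed more than 30 mm (distance of any of jar, box, tape from where it was at the start of the episode above 0.03 m).
It also fails if it takes over 72 s, if anything falls off the work surface, if the arm or the gripper's body presses on something with over 40 N, if the wrist force passes 120 N, or if a joint passes its speed limit or range.

## Working session

There is one attempt and no reset: what is moved stays moved. The work goes in short steps, Python scripts to look and compute and a shell command to move; the robot and the scene stay as the last step left them, time stands still between calls to the robot, and variables do not carry over. Pictures are saved under pics/ and viewed, at most 10 in all, crops included, and the job is handed in when it is done.

```bash
mkdir -p pics; ls; cat > h.py <<'E'
import numpy as np, cv2
from scipy.spatial.transform import Rotation as R
from workcell import manip
def tcp():
    o=manip.get_obs(); q=o["tcp_rot"]; return np.array(o["ee_pos"]), R.from_quat([q[1],q[2],q[3],q[0]])
def snap(cam,save=None):
    p=tcp(); im=manip.read_camera(cam)
    if save: cv2.imwrite("pics/"+save,im[:,:,::-1])
    return im,p
def toworld(cam,x,p=None):
    m=manip.camera_model(cam); x=np.array(x)
    if cam=="wrist":
        H=np.array(m["hand_eye"]); return p[1].apply(H[:3,:3]@x+H[:3,3])+p[0]
    return R.from_rotvec(np.ravel(m["rvec"])).inv().apply(x-np.ravel(m["tvec"]))
def find(label,cam,p=None):
    return [(round(d["conf"],2),np.round(toworld(cam,d["position"],p),4)) for d in manip.landmark_of(label,cam)[:2]]
E
python3 - <<'E'
from h import *
for c in ["top","side"]:
    im,p=snap(c,c+"0.png")
    for l in ["steriliser","chamber_floor","lid_hinge","lid_handle","start_top","tool_basket","basket_handle","jar","box","tape"]:
        print(c,l,find(l,c))
o=manip.get_obs();print(o["ee_pos"],o["tcp_rot"],o["time"]); print(tcp()[1].as_matrix().round(3))
E
```

```text
pics
top steriliser [(0.86, array([ 0.5666,  0.1373, -0.0017]))]
top chamber_floor [(0.77, array([0.5667, 0.1414, 0.0399])), (0.52, array([ 0.5466, -0.16  ,  0.0025]))]
top lid_hinge [(0.62, array([0.6365, 0.1441, 0.1162]))]
top lid_handle [(0.86, array([0.6863, 0.1493, 0.2722]))]
top start_top [(0.89, array([0.5424, 0.0321, 0.1332]))]
top tool_basket [(0.71, array([ 0.5486, -0.1593,  0.0039]))]
top basket_handle [(0.67, array([ 0.5479, -0.1554,  0.0658]))]
top jar [(0.89, array([0.4345, 0.3472, 0.0009]))]
top box [(0.56, array([ 0.4366, -0.3438,  0.0022]))]
top tape [(0.59, array([ 0.375 , -0.018 , -0.0011]))]
side steriliser [(0.68, array([ 0.567 ,  0.1365, -0.0033]))]
side chamber_floor [(0.94, array([0.5657, 0.1354, 0.0374])), (0.28, array([ 5.434e-01, -1.606e-01, -1.000e-04]))]
side lid_hinge [(0.98, array([0.631 , 0.1393, 0.1126]))]
side lid_handle [(0.7, array([0.6948, 0.1423, 0.2713])), (0.39, array([0.5408, 0.0247, 0.1331]))]
side start_top [(0.85, array([0.5398, 0.0236, 0.1341])), (0.7, array([ 0.5475, -0.1618,  0.0626]))]
side tool_basket [(0.82, array([ 0.5435, -0.1639,  0.0012]))]
side basket_handle [(0.83, array([ 0.5481, -0.1599,  0.0622]))]
side jar [(0.7, array([ 0.4434,  0.3415, -0.0011]))]
side box [(0.96, array([ 0.4353, -0.3439,  0.0037]))]
side tape [(0.46, array([ 0.3787, -0.024 , -0.0023]))]
[ 0.23006142 -0.60793669  0.24229573] [-4.83420235e-06  9.83687222e-01  1.79887326e-01  6.00078547e-06] 1.1
[[ 0.935  0.354  0.   ]
 [ 0.354 -0.935  0.   ]
 [ 0.    -0.    -1.   ]]
```

View pics/top0.png

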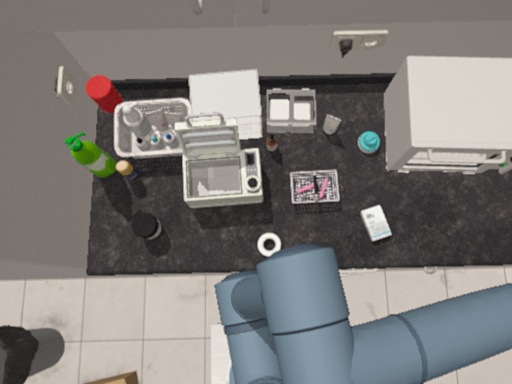

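View pics/side0.png

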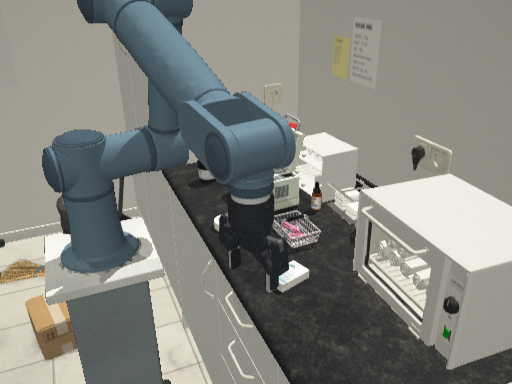

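The top view shows the steriliser at about (222,175) with its lid open, the basket at (315,186) with its long side along y, the tape at (269,244), the carton at (376,223) and the jar at (147,226). The side view agrees with this. Next I move above the basket.

```bash
python3 -m creep '[[1,0.8,-0.54,0,0,0,0],[1,0.8,-0.54,0,0,0,0],[1,0.8,-0.54,0,0,0,0],[1,0.8,-0.54,0,0,0,0],[1,0.8,-0.54,0,0,0,0],[1,0.8,-0.54,0,0,0,0],[1,0.8,-0.54,0,0,0,0],[1,0.8,-0.54,0,0,0,0],[1,0.8,-0.54,0,0,0,0],[1,0.8,-0.54,0,0,0,0],[1,0.8,-0.54,0,0,0,0],[1,0.8,-0.54,0,0,0,0],[1,0.8,-0.54,0,0,0,0],[1,0.8,-0.54,0,0,0,0],[1,0,0,0,0,0,0.86],[1,0,0,0,0,0,0.86],[1,0,0,0,0,0,0.86],[1,0,0,0,0,0,0.86],[1,0,0,0,0,0,0]]' 40
python3 - <<'E'
from h import *
im,p=snap("wrist","w0.png"); print(p[0],p[1].as_matrix().round(3))
for l in ["tool_basket","basket_handle","chamber_floor","start_top","lid_hinge","lid_handle","steriliser"]:
    print(l,find(l,"wrist",p))
E
```

```text
time: 3.0
ee_pos: [0.5421, -0.1665, 0.2423]
tcp_rot: [0.0, 1.0, 0.001, 0.0]
force: [-0.2, 0.2, -0.2]
grip_width: 0.0857
grip_force: 0.0
[ 0.5420747  -0.16645788  0.24233991] [[ 1.     0.002  0.   ]
 [ 0.002 -1.    -0.   ]
 [ 0.     0.    -1.   ]]
tool_basket [(0.71, array([ 0.5484, -0.1599, -0.0007]))]
basket_handle [(0.89, array([ 0.5458, -0.1639,  0.0666]))]
chamber_floor [(0.93, array([0.5698, 0.1341, 0.036 ]))]
start_top [(0.58, array([0.5426, 0.0251, 0.1291]))]
lid_hinge []
lid_handle [(0.57, array([ 0.5455, -0.1646,  0.0645]))]
steriliser [(0.74, array([0.5641, 0.1375, 0.0012]))]
```

View pics/w0.png

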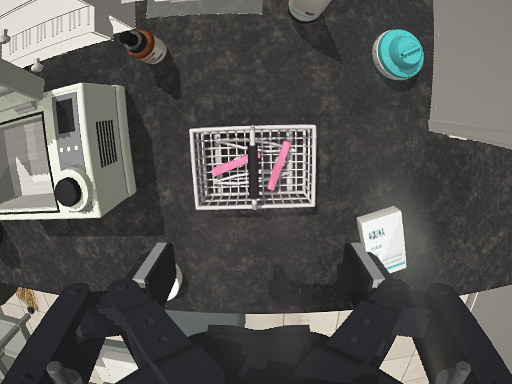

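The basket fills pixels (190..316, 125..209) and its dark handle runs roughly vertical from (252,145) to (254,198), so its yaw is near 0. The steriliser is at left, with the button at (68,191). I'll back-project the rim corners and fit the steriliser's yaw.

```bash
cat >> h.py <<'E'
def ray(cam,uv,z,p=None):
    m=manip.camera_model(cam); K=np.array(m["K"]); x=(uv[0]-K[0,2])/K[0,0]; y=(uv[1]-K[1,2])/K[1,1]
    if cam=="wrist":
        t=np.hypot(x,y); d=np.array([np.sin(t)*x/t,np.sin(t)*y/t,np.cos(t)])
    else: d=np.array([x,y,1])
    o=toworld(cam,[0,0,0],p); d=toworld(cam,d,p)-o
    return o+d*(z-o[2])/d[2]
E
python3 - <<'E'
from h import *
p=tcp()
c=[ray("wrist",u,.042,p) for u in [(190,129),(315,125),(317,206),(196,209)]]
print(np.round(c,4),np.mean(c,0)); 
for a,b in [(0,1),(3,2)]: d=c[a]-c[b]; print("long",np.linalg.norm(d),np.degrees(np.arctan2(-d[0],d[1])))
for a,b in [(0,3),(1,2)]: d=c[a]-c[b]; print("short",np.linalg.norm(d),np.degrees(np.arctan2(d[1],d[0])))
h=[ray("wrist",u,.064,p) for u in [(252,146),(254,198)]]; d=h[0]-h[1]; print("handle",np.mean(h,0),np.linalg.norm(d),np.degrees(np.arctan2(d[1],d[0])))
im=manip.read_camera("top")
for l in ["start_top","chamber_floor","lid_hinge","lid_handle"]: print(l,find(l,"top"))
im=manip.read_camera("side")
for l in ["start_top","chamber_floor","lid_hinge","lid_handle"]: print(l,find(l,"side"))
E
```

```text
[[ 0.5928 -0.0894  0.042 ]
 [ 0.5973 -0.2299  0.042 ]
 [ 0.5018 -0.2367  0.042 ]
 [ 0.4976 -0.0919  0.042 ]] [ 0.54735348 -0.16196862  0.042     ]
long 0.14053739283963487 1.816208726036093
long 0.14479540375602867 1.6676297032121485
short 0.09525464124742254 1.515861257281828
short 0.09570263428026804 4.066765190429354
handle [ 0.54691888 -0.16092705  0.064     ] 0.05688064378961938 2.0419464066676984
start_top [(0.74, array([0.5662, 0.1372, 0.0364])), (0.62, array([0.5392, 0.0292, 0.1339]))]
chamber_floor [(0.58, array([0.5663, 0.1382, 0.0355]))]
lid_hinge [(0.58, array([0.6392, 0.1442, 0.1081]))]
lid_handle [(0.74, array([0.6894, 0.1478, 0.2713]))]
start_top [(0.72, array([0.5414, 0.025 , 0.132 ])), (0.72, array([0.5672, 0.1366, 0.0399]))]
chamber_floor [(0.69, array([0.5691, 0.1358, 0.0337]))]
lid_hinge [(0.82, array([0.6316, 0.1372, 0.1116]))]
lid_handle [(0.87, array([0.6951, 0.145 , 0.2712])), (0.4, array([ 0.4366, -0.3426,  0.0028]))]
```

```bash
python3 -m creep '[[1,0.125,-0.125,0.6,0,0,-0.32],[1,0,0,0.9,0,0,0],[1,0,0,0.9,0,0,0],[1,0,0,0.9,0,0,0],[1,0,0,0.75,0,0,0],[1,0,0,0.4,0,0,0],[1,0,0,0.2,0,0,0],[0,0,0,0,0,0,0],[0,0,0,0,0,0,0],[0,0,0,0,0,0,0],[0,0,0,0,0,0,0],[0,0,0,0,0,0,0],[0,0,0,0,0,0,0]]' 60
```

```text
time: 5.2
ee_pos: [0.5474, -0.1615, 0.057]
tcp_rot: [0.0, 1.0, 0.018, 0.0]
force: [-1.1, 1.8, 3.9]
grip_width: 0.0089
grip_force: 58.4
```

```bash
python3 -m creep '[[0,0,0,-0.2,0,0,0],[0,0,0,-0.4,0,0,0],[0,0,0,-0.7,0,0,0],[0,0,0,-0.8,0,0,0],[0,0,0,-0.8,0,0,0],[0,0,0,-0.8,0,0,0],[0,0,0,-0.6,0,0,0],[0,0,0,-0.2,0,0,0],[0,0,0,0,0,0,0],[0,0,0,0,0,0,0]]'
python3 - <<'E'
from h import *
im,p=snap("wrist","w1.png"); print(p[0])
for l in ["tool_basket","basket_handle","chamber_floor","start_top","lid_hinge","steriliser"]: print(l,find(l,"wrist",p))
E
```

```text
time: 6.2
ee_pos: [0.5462, -0.1611, 0.2349]
tcp_rot: [-0.001, 1.0, 0.018, -0.001]
force: [0.1, -0.1, -3.5]
grip_width: 0.0089
grip_force: 58.5
[ 0.54621512 -0.16114941  0.2348558 ]
tool_basket [(0.7, array([ 0.5463, -0.1596,  0.1746])), (0.52, array([ 0.3749, -0.0188, -0.0037]))]
basket_handle [(0.67, array([ 0.5439, -0.1636,  0.2416]))]
chamber_floor [(0.57, array([0.5679, 0.1358, 0.0349]))]
start_top [(0.6, array([0.5426, 0.0233, 0.1297]))]
lid_hinge []
steriliser [(0.8, array([5.647e-01, 1.377e-01, 5.000e-04]))]
```

View pics/w1.png

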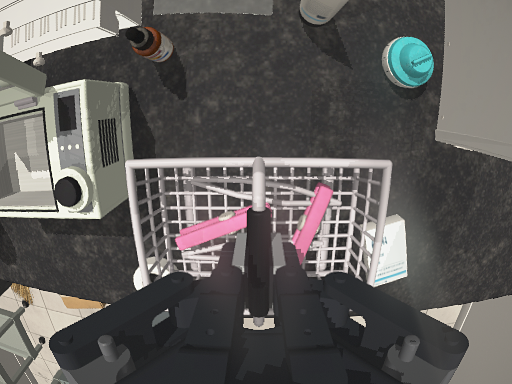

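The basket hangs level, with its rim at row 163 and the handle between the pads at (260,240). I'll enlarge the steriliser in the wrist and top views to fix its yaw.

```bash
python3 - <<'E'
from h import *
a=cv2.imread("pics/w1.png")[70:230,0:140]; b=cv2.imread("pics/top0.png")[105:215,175:275]
a=cv2.resize(a,None,fx=3,fy=3,interpolation=cv2.INTER_CUBIC); b=cv2.resize(b,None,fx=3.6,fy=3.6,interpolation=cv2.INTER_CUBIC)
o=np.zeros((480,800,3),np.uint8); o[:480,:420]=a; o[:396,430:790]=b; cv2.imwrite("pics/crop.png",o)
E
```

```text
(no output)
```

View pics/crop.png

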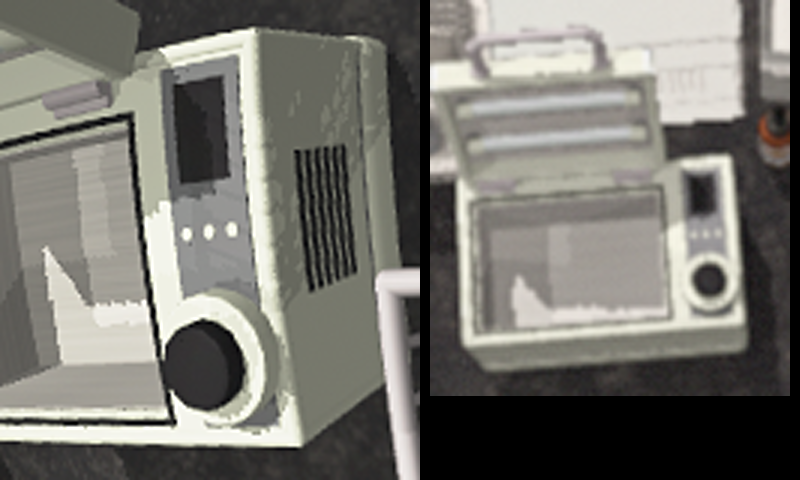

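The right part of the crop (top view) shows the mouth corners at about (470,200), (665,187), (670,317) and (475,334). In the wrist part, its right corners are at (130,118) and (172,424).

```bash
python3 - <<'E'
from h import *
p=tcp()
t=lambda x,y:ray("top",(175+(x-430)/3.6-.36,105+y/3.6-.36),.11)
c=np.array([t(470,200),t(665,187),t(670,317),t(475,334)])
print(c.round(4),c.mean(0))
for a,b in [(0,1),(3,2)]: d=c[a]-c[b]; print("long",np.linalg.norm(d),np.degrees(np.arctan2(-d[0],d[1])))
for a,b in [(0,3),(1,2)]: d=c[a]-c[b]; print("short",np.linalg.norm(d),np.degrees(np.arctan2(d[1],d[0])))
e=[t(465,345),t(745,322)];d=e[0]-e[1];print("front",np.round(e,4),np.degrees(np.arctan2(-d[0],d[1])))
w=[ray("wrist",(x/3-.33,70+y/3-.33),.11,p) for x,y in [(130,118),(172,424),(300,445)]]; d=w[0]-w[1];print("wrist",np.round(w,4),np.linalg.norm(d),np.degrees(np.arctan2(d[1],d[0])))
E
```

```text
[[0.6184 0.221  0.11  ]
 [0.6255 0.0622 0.11  ]
 [0.5167 0.0593 0.11  ]
 [0.5067 0.215  0.11  ]] [0.56680555 0.13939636 0.11      ]
long 0.1590248439840787 2.5408694649932753
long 0.15601831002193928 3.6755241025766727
short 0.11192123894247749 3.064438096401879
short 0.10884570765621394 1.4804374106471017
front [[ 4.979e-01  2.229e-01  1.100e-01]
 [ 5.111e-01 -5.000e-04  1.100e-01]] 3.374249731583431
wrist [[6.268e-01 6.350e-02 1.100e-01]
 [5.161e-01 5.780e-02 1.100e-01]
 [5.118e-01 5.000e-04 1.100e-01]] 0.11083496740836818 2.9308282713259493
```

```bash
python3 -m creep '[[0,0.04,-0.3,0,0,0,-0.18],[0,0.08,-0.6,0,0,0,0],[0,0.1,-0.8,0,0,0,0],[0,0.1,-0.8,0,0,0,0],[0,0.1,-0.8,0,0,0,0],[0,0.1,-0.8,0,0,0,0],[0,0.1,-0.8,0,0,0,0],[0,0.1,-0.8,0,0,0,0],[0,0.1,-0.8,0,0,0,0],[0,0.08,-0.6,0,0,0,0],[0,0.04,-0.34,0,0,0,0],[0,0,0,0,0,0,0],[0,0,0,0,0,0,0],[0,0,0,0,0,0,0],[0,0,0,0,0,0,0]]'
python3 - <<'E'
from h import *
im,p=snap("wrist","w2.png"); print(p[0],p[1].as_matrix()[:,0])
for l in ["tool_basket","chamber_floor","lid_handle"]: print(l,find(l,"wrist",p))
E
```

```text
time: 8.05
ee_pos: [0.5689, 0.1366, 0.2363]
tcp_rot: [0.0, 1.0, 0.026, -0.0]
force: [-0.3, -0.3, -3.4]
grip_width: 0.009
grip_force: 58.7
[0.56885172 0.13659714 0.23630991] [ 9.98625402e-01  5.24147243e-02 -4.75757821e-05]
tool_basket [(0.6, array([0.5676, 0.135 , 0.1754])), (0.23, array([ 0.5631,  0.1382, -0.0024]))]
chamber_floor [(0.93, array([0.5689, 0.135 , 0.0346]))]
lid_handle [(0.39, array([0.5695, 0.1348, 0.0384]))]
```

View pics/w2.png

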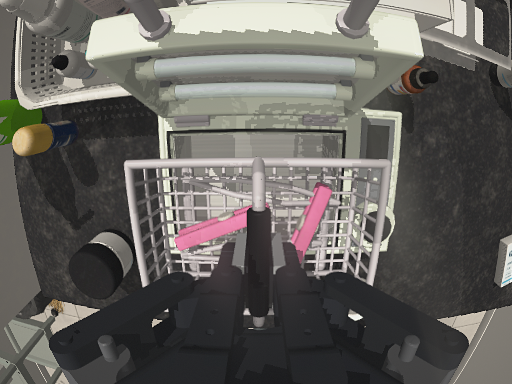

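The basket rim (cols 127..390) is over the mouth, whose rear corners are at about (168,131) and (345,132), parallel to the rim. I check the centring from these corners.

```bash
python3 - <<'E'
from h import *
p=tcp(); c=[ray("wrist",u,.11,p) for u in [(168,131),(345,132)]]; d=c[0]-c[1]
print(np.round(c,4),np.linalg.norm(d),np.degrees(np.arctan2(-d[0],d[1])))
b=[ray("wrist",u,.2215,p) for u in [(128,163),(390,163)]]; d2=b[0]-b[1];print(np.round(b,4),np.linalg.norm(d2))
y=np.radians(3.1); back=np.array([np.cos(y),np.sin(y)])
print("chamber c",np.mean(c,0)[:2]-.055*back,"basket c",np.mean(b,0)[:2]-.046*back)
E
```

```text
[[0.6193 0.2201 0.11  ]
 [0.6266 0.0632 0.11  ]] 0.15705172351982796 2.6912243792471573
[[0.6118 0.2087 0.2215]
 [0.6193 0.0694 0.2215]] 0.1394422646422797
chamber c [0.56802454 0.13866401] basket c [0.56957239 0.1365569 ]
```

```bash
python3 -m creep '[[0,-0.035,-0.05,0.2,0,0,0],[0,0,0,0.4,0,0,0],[0,0,0,0.4,0,0,0],[0,0,0,0.4,0,0,0],[0,0,0,0.3,0,0,0],[0,0,0,0.3,0,0,0],[0,0,0,0.25,0,0,0],[0,0,0,0.2,0,0,0],[0,0,0,0,0,0,0]]'
python3 -m creep '[[0,0,0,0.2,0,0,0],[0,0,0,0.2,0,0,0],[0,0,0,0.2,0,0,0],[0,0,0,0.1,0,0,0],[0,0,0,0,0,0,0]]'
```

```text
time: 9.15
ee_pos: [0.5665, 0.1395, 0.1369]
tcp_rot: [0.0, 1.0, 0.027, -0.001]
force: [-0.2, 0.3, -3.6]
grip_width: 0.009
grip_force: 58.6
time: 9.65
ee_pos: [0.5666, 0.1395, 0.1092]
tcp_rot: [0.0, 1.0, 0.027, -0.001]
force: [-0.4, -0.0, -3.8]
grip_width: 0.009
grip_force: 58.7
```

```bash
python3 -m creep '[[0,0,0,0.15,0,0,0],[0,0,0,0.1,0,0,0],[0,0,0,0.1,0,0,0],[0,0,0,0.03,0,0,0],[0,0,0,0,0,0,0],[0,0,0,0,0,0,0]]'
```

```text
time: 10.25
ee_pos: [0.5674, 0.1396, 0.0953]
tcp_rot: [-0.0, 1.0, 0.027, 0.0]
force: [-0.6, -1.0, -3.6]
grip_width: 0.0088
grip_force: 58.7
```

```bash
python3 -m creep '[[0,0,0,0.05,0,0,0],[0,0,0,0.04,0,0,0],[0,0,0,0,0,0,0],[0,0,0,0,0,0,0]]'
```

```text
time: 10.65
ee_pos: [0.5679, 0.1403, 0.0929]
tcp_rot: [-0.001, 1.0, 0.027, 0.001]
force: [-2.6, 3.7, 5.6]
grip_width: 0.0091
grip_force: 59.5
```

```bash
python3 -m creep '[[0.4,0,0,0,0,0,0],[0.4,0,0,0,0,0,0],[0.4,0,0,0,0,0,0],[0.4,0,0,0,0,0,0],[0.4,0,0,-0.3,0,0,0],[0.4,0,0,-0.6,0,0,0],[0.4,0,0,-0.8,0,0,0],[0.4,0,0,-0.9,0,0,0],[0.4,0,0,-0.9,0,0,0],[0.4,0,0,-0.8,0,0,0],[0.4,-0.8,0,-0.5,0,0,0],[0.4,-0.9,0,0,0,0,0],[0.4,-0.5,0,0,0,0,0],[0.4,0,0,0,0,0,0]]'
python3 - <<'E'
from h import *
im,p=snap("wrist","w3.png"); print(p[0])
for l in ["tool_basket","basket_handle","chamber_floor","lid_handle","lid_hinge"]: print(l,find(l,"wrist",p))
for c in ["top","side"]:
    manip.read_camera(c)
    for l in ["tool_basket","lid_handle","lid_hinge"]: print(c,l,find(l,c))
E
```

```text
time: 12.05
ee_pos: [0.4779, 0.135, 0.2846]
tcp_rot: [-0.0, 1.0, 0.027, 0.001]
force: [0.3, 0.4, 0.1]
grip_width: 0.034
grip_force: 0.0
[0.47789099 0.13495634 0.28460977]
tool_basket [(0.74, array([0.566 , 0.1384, 0.0333]))]
basket_handle [(0.85, array([0.5683, 0.1393, 0.1005]))]
chamber_floor []
lid_handle []
lid_hinge [(0.94, array([0.6325, 0.1433, 0.1118]))]
top tool_basket [(0.8, array([0.5697, 0.1434, 0.0412]))]
top lid_handle [(0.74, array([0.6862, 0.1469, 0.2698]))]
top lid_hinge [(0.76, array([0.6374, 0.1438, 0.1146]))]
side tool_basket [(0.54, array([0.5683, 0.1366, 0.036 ]))]
side lid_handle [(0.79, array([0.6944, 0.1405, 0.2696]))]
side lid_hinge [(0.92, array([0.6304, 0.1372, 0.1116]))]
```

View pics/w3.png

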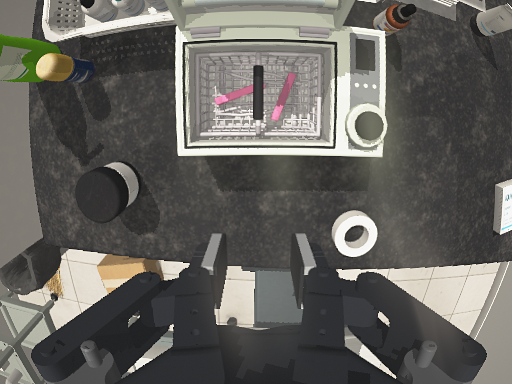

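The basket stands in the chamber (190..333, 45..145), clear of the walls. The networks put it at z about 0.036 and centred. Next I turn the tool 90° and rise for the lid handle.

```bash
python3 -m creep '[[0.7,0,0,-0.2,0,0,-1],[0.7,0,0,-0.2,0,0,-1],[0.7,0,0,-0.2,0,0,-1],[0.7,0,0,-0.2,0,0,-1],[0.7,0,0,-0.2,0,0,-1],[0.7,0,0,-0.2,0,0,-1],[0.7,0,0,-0.2,0,0,-1],[0.7,0,0,-0.2,0,0,-1],[0.7,0,0,-0.2,0,0,-1],[0.7,0,0,-0.2,0,0,-1],[0.7,0,0,-0.2,0,0,-1],[0.7,0,0,-0.2,0,0,-1],[0.7,0,0,0,0,0,-1],[0.7,0,0,0,0,0,-1],[0.7,0,0,0,0,0,-1],[0.7,0,0,0,0,0,0]]'
python3 - <<'E'
from h import *
im,p=snap("wrist","w4.png"); print(p[0],p[1].as_matrix().round(3)); print(manip.get_obs()["joint_pos"])
for l in ["lid_handle","lid_hinge"]: print(l,find(l,"wrist",p))
E
```

```text
time: 14.35
ee_pos: [0.4794, 0.1348, 0.3795]
tcp_rot: [0.0, 0.688, 0.726, 0.0]
force: [-0.4, -0.6, 0.1]
grip_width: 0.0603
grip_force: 0.0
[0.47938127 0.13483968 0.37950671] [[-0.054  0.999  0.   ]
 [ 0.999  0.054  0.   ]
 [ 0.     0.    -1.   ]]
[ 4.61149082e-02 -2.01892349e-01  1.76544779e+00  2.46370046e-05
  1.57802937e+00 -5.75932778e-03]
lid_handle [(0.72, array([0.6884, 0.1471, 0.2652]))]
lid_hinge [(0.64, array([0.6335, 0.1438, 0.1128]))]
```

View pics/w4.png

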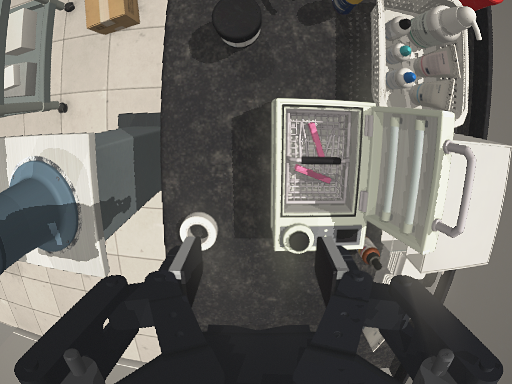

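The handle rod shows at (466,188), rows 143..233, with the lid leaning back in front of the white box. The shot backs up the 3D estimates. I move above the rod.

```bash
python3 -m creep '[[0.7,0,0.4,0,0,0,0],[0.7,0,0.7,0,0,0,0],[0.7,0,0.8,0,0,0,0],[0.7,0,0.8,0,0,0,0],[0.7,0,0.8,0,0,0,0],[0.7,0,0.8,0,0,0,0],[0.7,0,0.6,0,0,0,0],[0.7,0,0.35,0,0,0,0],[0.7,0,0,0,0,0,0],[0.7,0,0,0,0,0,0]]'
python3 - <<'E'
from h import *
im,p=snap("wrist","w5.png"); print(p[0],p[1].as_matrix().round(3))
for l in ["lid_handle","lid_hinge"]: print(l,find(l,"wrist",p))
for d in manip.silhouettes("lid_handle","wrist")[:1]:
    v,u=np.where(d["region"]); print(u.min(),u.max(),v.min(),v.max())
for c in ["top","side"]:
    manip.read_camera(c); print(find("lid_handle",c))
E
```

```text
time: 15.5
ee_pos: [0.6888, 0.1461, 0.3791]
tcp_rot: [-0.0, 0.688, 0.726, -0.0]
force: [-0.9, 0.7, 0.2]
grip_width: 0.0596
grip_force: 0.0
[0.68882558 0.1461491  0.37909277] [[-0.053  0.999 -0.001]
 [ 0.999  0.053 -0.   ]
 [ 0.    -0.001 -1.   ]]
lid_handle [(0.64, array([0.6927, 0.1443, 0.2693]))]
lid_hinge [(0.66, array([0.6378, 0.1406, 0.112 ]))]
218 269 98 261
[(0.71, array([0.6882, 0.1497, 0.2692])), (0.37, array([ 0.3741, -0.0186, -0.0032]))]
[(0.96, array([0.6944, 0.1431, 0.2689])), (0.54, array([0.5663, 0.1378, 0.0991]))]
```

View pics/w5.png

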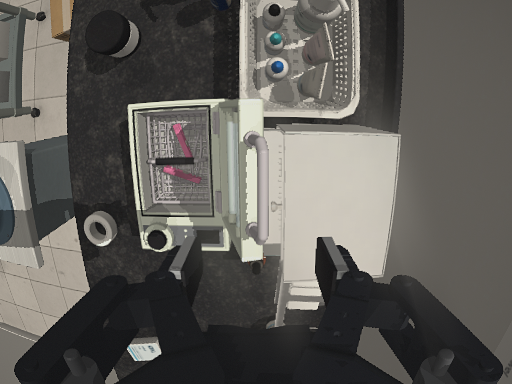

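The rod is seen at column 263, rows 135..240, between the finger planes. The white box behind it spans cols 278..398, so I check its height before descending.

```bash
python3 - <<'E'
from h import *
p=tcp()
for z in (0,.05,.1,.15,.2,.25,.3): print(z,ray("top",(190,73),z)[:2].round(3),ray("wrist",(398,133),z,p)[:2].round(3), ray("wrist",(278,128),z,p)[:2].round(3))
print(ray("wrist",(263,188),.269,p))
E
```

```text
0 [0.959 0.233] [0.944 0.199] [0.721 0.187]
0.05 [0.932 0.224] [0.919 0.201] [0.717 0.19 ]
0.1 [0.904 0.215] [0.894 0.203] [0.714 0.193]
0.15 [0.877 0.206] [0.868 0.204] [0.71  0.196]
0.2 [0.849 0.196] [0.843 0.206] [0.707 0.199]
0.25 [0.822 0.187] [0.817 0.208] [0.703 0.202]
0.3 [0.794 0.178] [0.792 0.21 ] [0.7   0.205]
[0.69265141 0.15245027 0.269     ]
```

```bash
python3 -m creep '[[0.7,0,0.08,0.4,0,0,0],[0.7,0,0,0.6,0,0,0],[0.7,0,0,0.7,0,0,0],[0.7,0,0,0.6,0,0,0],[0.7,0,0,0.4,0,0,0],[0.7,0,0,0.25,0,0,0],[0.7,0,0,0,0,0,0]]'
```

```text
time: 16.6
ee_pos: [0.6917, 0.1462, 0.2595]
tcp_rot: [-0.001, 0.688, 0.726, -0.001]
force: [0.7, -0.6, -0.5]
grip_width: 0.0599
grip_force: 0.0
```

```bash
python3 -m creep '[[0.35,0,0,0,0,0,0],[0.25,0,0,0,0,0,0],[0.15,0,0,0,0,0,0],[0.1,0,0,0,0,0,0],[0,0,0,0,0,0,0],[0,0,0,0,0,0,0],[0,0,0,0,0,0,0],[0,0,0,0,0,0,0]]' 30; python3 - <<'E'
from h import *
manip.read_camera("side"); print(find("lid_handle","side")); manip.read_camera("top"); print(find("lid_handle","top"))
E
```

```text
time: 17.4
ee_pos: [0.6923, 0.1463, 0.2629]
tcp_rot: [0.0, 0.688, 0.726, 0.0]
force: [-3.7, -0.6, 5.1]
grip_width: 0.0088
grip_force: 29.4
[(0.92, array([0.6936, 0.1445, 0.2716]))]
[(0.73, array([0.6886, 0.1492, 0.2697]))]
```

```bash
cat > arc.py <<'E'
from h import *
import sys
a0=float(sys.argv[1]); n=int(sys.argv[2]); 
a=np.linspace(a0,.072,n+1); f=.1664*np.cos(a); u=.1664*np.sin(a)
for i in range(n): print(round(a[i+1],3),round(-(f[i+1]-f[i])/.04,3),round((u[i]-u[i+1])/.04,3))
E
python3 arc.py 1.905 26
cat > where.py <<'E'
from h import *
o=np.array([.636,.1417,.112]);y=np.radians(3.05);p=tcp()[0]+[0,0,.008]-o
f=-(p[0]*np.cos(y)+p[1]*np.sin(y)); print("r",np.hypot(f,p[2]),"phi",np.arctan2(p[2],f), "f,u",f,p[2],"lat",-p[0]*np.sin(y)+p[1]*np.cos(y))
E
python3 where.py
```

```text
1.834 -0.28 -0.086
1.764 -0.286 -0.066
1.694 -0.29 -0.046
1.623 -0.292 -0.026
1.552 -0.293 -0.005
1.482 -0.293 0.016
1.412 -0.291 0.036
1.341 -0.288 0.057
1.271 -0.283 0.077
1.2 -0.277 0.097
1.13 -0.269 0.116
1.059 -0.261 0.135
0.989 -0.25 0.153
0.918 -0.239 0.17
0.848 -0.227 0.186
0.777 -0.213 0.202
0.707 -0.198 0.216
0.636 -0.182 0.23
0.566 -0.166 0.242
0.495 -0.148 0.253
0.425 -0.13 0.263
0.354 -0.111 0.271
0.284 -0.092 0.278
0.213 -0.072 0.284
0.143 -0.052 0.289
0.072 -0.031 0.292
r 0.16857096573598007 phi 1.9121222954296662 f,u -0.056426916048248656 0.1588463837625675 lat 0.0016456853688375053
```

```bash
python3 -m creep '[[0,0,-0.14,-0.04,0,0,0],[0,0,-0.28,-0.08,0,0,0],[0,0,-0.29,-0.06,0,0,0],[0,0,-0.29,-0.04,0,0,0],[0,0,-0.29,-0.02,0,0,0],[0,0,-0.29,0,0,0,0],[0,0,0,0,0,0,0]]'; python3 where.py
```

```text
time: 18.3
ee_pos: [0.6285, 0.1428, 0.2724]
tcp_rot: [0.001, 0.688, 0.726, 0.001]
force: [0.4, 0.6, 5.2]
grip_width: 0.0084
grip_force: 31.1
r 0.16854369689687532 phi 1.5264854610897 f,u 0.007465873410521782 0.16837826017002266 lat 0.001493994141042863
```

```bash
python3 -m creep '[[0,0,-0.2,0.015,0,0,0],[0,0,-0.29,0.035,0,0,0],[0,0,-0.29,0.055,0,0,0],[0,0,-0.28,0.077,0,0,0],[0,0,-0.28,0.097,0,0,0],[0,0,-0.27,0.116,0,0,0],[0,0,-0.26,0.135,0,0,0],[0,0,0,0,0,0,0]]'; python3 where.py
```

```text
time: 19.1
ee_pos: [0.5528, 0.1386, 0.2488]
tcp_rot: [-0.001, 0.688, 0.726, -0.001]
force: [-1.1, -0.8, 2.5]
grip_width: 0.0088
grip_force: 32.0
r 0.167016800515728 phi 1.0493221833182107 f,u 0.08320090353510008 0.14481789014294283 lat 0.0013371600628788467
```

```bash
python3 -m creep '[[0,0,-0.18,0.11,0,0,0],[0,0,-0.24,0.165,0,0,0],[0,0,-0.23,0.185,0,0,0],[0,0,-0.215,0.2,0,0,0],[0,0,-0.2,0.215,0,0,0],[0,0,-0.18,0.23,0,0,0],[0,0,-0.165,0.242,0,0,0],[0,0,0,0,0,0,0]]'; python3 where.py
```

```text
time: 19.9
ee_pos: [0.4957, 0.1356, 0.1934]
tcp_rot: [-0.002, 0.688, 0.726, -0.002]
force: [-3.7, -3.0, 0.5]
grip_width: 0.0084
grip_force: 33.0
r 0.16646287909163623 phi 0.5670725875668876 f,u 0.14040762502228685 0.0894180571868881 lat 0.0013687817438421913
```

```bash
python3 -m creep '[[0,0,-0.1,0.17,0,0,0],[0,0,-0.13,0.263,0,0,0],[0,0,-0.11,0.27,0,0,0],[0,0,-0.09,0.278,0,0,0],[0,0,-0.07,0.25,0,0,0],[0,0,-0.05,0.25,0,0,0],[0,0,-0.03,0.2,0,0,0],[0,0,0,0,0,0,0]]'; python3 where.py
```

```text
time: 20.7
ee_pos: [0.4707, 0.1342, 0.1253]
tcp_rot: [-0.004, 0.688, 0.726, -0.004]
force: [-9.9, -4.8, 1.0]
grip_width: 0.0082
grip_force: 34.3
r 0.16685650974436747 phi 0.1282819080582955 f,u 0.16548547541883987 0.021346012964315916 lat 0.0013479461626745006
```

```bash
python3 -m creep '[[0,0,0.03,0.12,0,0,0],[0,0,0,0.1,0,0,0],[0,0,0,0.06,0,0,0],[0,0,0,0,0,0,0]]'; python3 where.py
```

```text
time: 21.1
ee_pos: [0.4693, 0.1342, 0.1132]
tcp_rot: [-0.006, 0.688, 0.726, -0.007]
force: [-16.2, -5.9, 0.7]
grip_width: 0.0087
grip_force: 34.6
r 0.1671103598911677 phi 0.05487144317742287 f,u 0.16685884878087326 0.009164985896184683 lat 0.0013354489156078625
```

```bash
python3 -m creep '[[0,0,-0.05,0.05,0,0,0],[0,0,-0.03,0.05,0,0,0],[0,0,0,0.03,0,0,0],[0,0,0,0,0,0,0]]'; python3 where.py; python3 - <<'E'
from h import *
for c in ["side","top","wrist"]:
    im,p=snap(c,"l_"+c+".png"); print(c,find("lid_handle",c,p))
E
```

```text
time: 21.5
ee_pos: [0.4693, 0.1342, 0.1119]
tcp_rot: [-0.004, 0.687, 0.726, -0.004]
force: [-17.9, -5.9, 16.0]
grip_width: 0.009
grip_force: 36.1
r 0.1670522349986988 phi 0.04732310036729567 f,u 0.1668652151836259 0.007902479344023064 lat 0.0013581693319552508
side [(0.68, array([0.4712, 0.13  , 0.1278]))]
top []
wrist [(0.7, array([0.4685, 0.1328, 0.121 ]))]
```

```bash
python3 -m creep '[[0.25,0,0,-0.1,0,0,0],[0.25,0,0,0,0,0,0],[0.25,0,0,0,0,0,0],[0.25,0,0,-0.3,0,0,0],[0.25,0,0,-0.6,0,0,0],[0.25,0,0,-0.8,0,0,0],[0.25,0,0,-0.8,0,0,0],[0,0,0,-0.8,0,0,0],[0,0,0,-0.4,0,0,0],[0,0,0,0,0,0,0]]'; python3 - <<'E'
from h import *
im,p=snap("wrist","w6.png"); print(p[0],p[1].as_matrix().round(3))
for l in ["lid_handle","start_top","lid_hinge","start_button"]: print(l,find(l,"wrist",p))
for c in ["top","side"]:
    manip.read_camera(c)
    for l in ["lid_handle","start_top"]: print(c,l,find(l,c))
E
```

```text
time: 22.8
ee_pos: [0.4747, 0.1347, 0.2683]
tcp_rot: [0.002, 0.688, 0.726, 0.003]
force: [-0.0, 0.5, -1.1]
grip_width: 0.0006
grip_force: 0.0
[0.47474721 0.13467494 0.2682929 ] [[-0.054  0.999  0.007]
 [ 0.999  0.054  0.001]
 [ 0.     0.007 -1.   ]]
lid_handle [(0.83, array([0.4668, 0.1314, 0.1234])), (0.26, array([0.6346, 0.1432, 0.1101]))]
start_top [(0.69, array([0.5439, 0.0259, 0.1318])), (0.45, array([ 0.3722, -0.0225, -0.0019]))]
lid_hinge [(0.84, array([0.6348, 0.1405, 0.1116]))]Traceback (most recent call last):
  File "<stdin>", line 3, in <module>
  File "h.py", line 16, in find
    return [(round(d["conf"],2),np.round(toworld(cam,d["position"],p),4)) for d in manip.landmark_of(label,cam)[:2]]
                                                                                   ~~~~~~~~~~~~~~~~~^^^^^^^^^^^
ValueError: it knows: basket_handle, box, chamber_floor, jar, lid_handle, lid_hinge, start_top, steriliser, tape, tool_basket
```

View pics/w6.png

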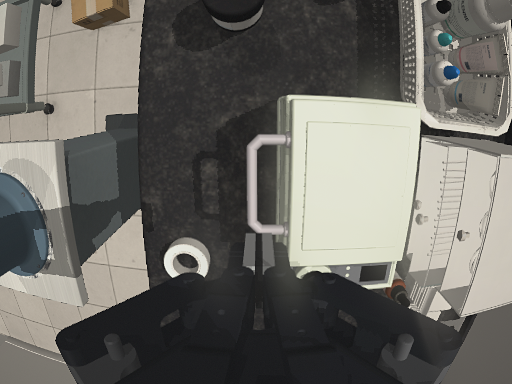

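The view shows the lid shut and level, with the handle at (253,185) and z about 0.123. I confirm by touching its top lightly with closed fingers; it should be at z 0.136.

```bash
python3 -m creep '[[0,0,0.45,0.3,0,0,0],[0,0,0.45,0.7,0,0,0],[0,0,0.43,0.7,0,0,0],[0,0,0,0.6,0,0,0],[0,0,0,0.4,0,0,0],[0,0,0,0.2,0,0,0],[0,0,0,0,0,0,0]]'; python3 -m creep '[[0,0,0,0.05,0,0,0],[0,0,0,0.05,0,0,0],[0,0,0,0.05,0,0,0],[0,0,0,0,0,0,0]]'
```

```text
time: 23.7
ee_pos: [0.5255, 0.1373, 0.1477]
tcp_rot: [-0.001, 0.688, 0.726, -0.001]
force: [0.2, 0.2, -0.3]
grip_width: 0.0001
grip_force: 0.0
time: 24.1
ee_pos: [0.5262, 0.1374, 0.1468]
tcp_rot: [-0.0, 0.688, 0.726, -0.001]
force: [-15.9, -2.5, 29.8]
grip_width: -0.0001
grip_force: 14.6
```

```bash
python3 -m creep '[[0,0,0,-0.4,0,0,0],[0,0,0,-0.6,0,0,0],[0,-0.4,0.04,-0.2,0,0,0],[0,-0.8,0.08,0,0,0,0],[0,-0.8,0.09,0,0,0,0],[0,-0.6,0.06,0,0,0,0],[0,-0.21,0.02,0,0,0,0],[0,0,0,0,0,0,0],[0,0,0,0,0,0,0]]'
```

```text
time: 25.0
ee_pos: [0.5435, 0.0265, 0.1901]
tcp_rot: [-0.0, 0.688, 0.726, -0.0]
force: [0.5, -0.1, 0.0]
grip_width: -0.0002
grip_force: 0.0
```

```bash
python3 -m creep '[[0,0,0,0.4,0,0,0],[0,0,0,0.4,0,0,0],[0,0,0,0.25,0,0,0],[0,0,0,0.1,0,0,0],[0,0,0,0.1,0,0,0],[0,0,0,0.08,0,0,0],[0,0,0,0,0,0,0],[0,0,0,0,0,0,0]]'
```

```text
time: 25.8
ee_pos: [0.5441, 0.026, 0.1379]
tcp_rot: [0.0, 0.688, 0.726, 0.0]
force: [-2.3, 2.5, 3.8]
grip_width: -0.0002
grip_force: 2.1
```

Spring force is 3.8 N, so about 4.5–5 mm of travel. I press a little further to the stop, then release.

```bash
python3 -m creep '[[0,0,0,0.05,0,0,0],[0,0,0,0.04,0,0,0],[0,0,0,0,0,0,0],[0,0,0,0,0,0,0]]'; python3 -m creep '[[0,0,0,-0.2,0,0,0],[0,0,0,-0.5,0,0,0],[0,0,0,-0.8,0,0,0],[0,0,0,-0.8,0,0,0],[0,0,0,-0.4,0,0,0],[0,0,0,0,0,0,0],[0,0,0,0,0,0,0]]'
```

```text
time: 26.2
ee_pos: [0.5445, 0.0258, 0.1367]
tcp_rot: [0.0, 0.688, 0.726, 0.0]
force: [-10.0, 4.1, 20.0]
grip_width: -0.0004
grip_force: 10.0
time: 26.9
ee_pos: [0.5436, 0.0255, 0.2408]
tcp_rot: [0.0, 0.688, 0.726, -0.0]
force: [0.7, 0.4, 0.3]
grip_width: 0.0003
grip_force: 0.0
```

```bash
python3 -c "
from h import *
manip.read_camera('side'); print(find('lid_handle','side'),find('start_top','side'))
print(manip.sign_off())"
```

```text
[(0.58, array([0.4711, 0.1288, 0.1269]))] [(0.71, array([0.5409, 0.023 , 0.1308]))]
the job is handed in; nothing more can be done
None
```

The job is handed in, with no verdict returned: the basket stands in the chamber, the lid was lowered under grip and is shut (its top felt at 136 mm), and the start button was pressed to its stop and released.

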